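# Move the ring cutter to the other folding hook

### The job

The ring cutter hangs on one of the two folding-hook stands, and that stand is to be cleared. First swing the folded hook of the other stand fully out, then lift the cutter off and hang it by its bail on that hook, and once the cutter hangs there freely, fold the emptied hook flat again. Leave the tub, the sugar shaker and the honey jar where they stand.

Things in the scene. Friction and masses are not known exactly. Their poses are not given: they have to be found in the camera images.
- stand_full: Stand whose hook carries the cutter at the start; fixed, origin at z = 0. x points from its board's front to its back (at yaw 0 away from the robot), y along the board (left), z up. Foot plate 80 x 100 x 12 mm; wooden board 80 wide, 16 thick, front face at x = +10, y -50 to +30, top at z = 205 mm. Its flat-bar hook swings level on an upright pin before the board at x = -15, y = -30 mm
- stand_empty: The other stand, the same in shape, sizes and frame. Its empty hook is folded flat along the front of the board at the start; the hook's end then reaches 60 mm past the board's left edge (the +y one), so it can be pushed from behind there
- hook_full (a joint): Angle of stand_full's hook, rad. 0 = folded flat, the arm lies parallel to the board in front of it and points along the stand's +y; 1.571 = fully out (end stop), the arm points along the stand's -x. Grows counter-clockwise. Friction (0.12 N m, about 1 N at the tip) and damping (0.15 N m s/rad) hold it where it is left
- hook_empty (a joint): Angle of the hook on stand_empty, rad, the same meaning and stiffness
- pivot_full (a point): Point on the pin's axis of stand_full's hook, level with the arm's flat top, 190 mm above the worktop. The lug and pin head end 16 mm above it
- pivot_empty (a point): The same point on stand_empty
- seat_full (a point): Point on the flat top of the arm of stand_full's hook, 70 mm from the pin's axis, where a thing hangs; x axis outward along the arm, z up. The arm is a flat bar 12 mm wide and 8 mm thick; its straight part is free to push from the side up to 110 mm from the pin (nearer the end a finger can catch in the upturn's corner)
- seat_empty (a point): The same point and axes on stand_empty's hook
- tip_full (a point): Middle of the upturned end of stand_full's hook, 116 mm from the pin's axis and 14.5 mm above the arm's flat top. The upturned end is 14 mm wide, 8 mm thick (15 mm at its rounded head) and its top is 29.5 mm above the arm's flat top
- tip_empty (a point): The same point on stand_empty's hook
- cutter: Ring cutter to hang over: steel ring 84 mm across, 36 high; over it a steel strap bail (16 mm wide in x, 3 thick) in its y-z plane; a wooden knob on top. 151 mm high, 0.14 to 0.28 kg. Origin at the centre of the ring's underside, z up. The hook's arm runs under the bail along the cutter's x. Inside, the bail is 78 mm wide up to z = 78, narrowing to a level top 32 wide, underside at z = 103.5 mm
- bail (a point): Middle of the underside of the bail's level top, 103.5 mm above the cutter's origin; it lies on the arm's flat top when the cutter hangs
- knob (a point): Middle of the wooden knob, 130.5 mm above the cutter's origin; the knob is 31 mm in diameter and 40 mm high and stands 7 mm above the bail's underside. It is the place to grip, from above
- tub: Bystander: printed round spread tub, 72 mm across, 71 mm high; origin at the centre of its underside
- shaker: Bystander: sugar shaker with a grey top, 44 mm across, 90 mm high; origin at the centre of its underside
- honey_jar: Bystander: honey jar with a white lid, 62 mm across, 99 mm high; origin at the centre of its underside
Mind the look-alikes: they are no part of the job. Of the things like the cutter, leave any that is red; of the rest the larger one is meant.

How it is judged:
By the outcome, as a careful person would: the job done as asked, in the order asked, and still so for the second after the job is handed in, with the robot touching nothing.
It also fails if it takes over 72 s, if anything falls off the work surface, if the arm or the gripper's body presses on something with over 40 N, if the wrist force passes 120 N, or if a joint passes its speed limit or range.

### The arm

A 6-joint arm with a two-finger parallel gripper is mounted at the origin on a cart in front of the work surface, level with it; the furniture and walls round the work are solid. World frame = base frame: x ahead of the robot, y to its left, z up, the work surface at z = 0. Lengths are in m, angles in rad, forces in N, time in s.
With the tool pointing down it reaches from about 0.35 to 0.925 m from the base axis. Payload 6.4 kg.
Tool frame: the origin (TCP) lies at the very end of the fingers, on their centre line; the grasp point (between the pads) lies 19 mm behind it; y points along the fingers, z is the direction in which the jaws open and shut, and the axes are right-handed (so a half turn about y gives the same grasp; the last joint's range is limited). The gripper opens to 94 mm and grips with 3 to 60 N. Pads are 16 mm wide; open, the fingers measure 119 mm over their backs; the gripper's body (75 mm by 177 mm) begins 78 mm behind the grasp point.
Start: joints at [-1.426, 0.245, 1.558, -0, 1.339, -0.174], TCP at [0.204, -0.617, 0.205] pointing down, gripper open.
Joint ranges: [-3.13, 3.13], [-1.02, 2.26], [0.13, 2.54], [-0.95, 4.09], [0.21, 2.88], [-2.74, 2.74]. Speed limits (rad/s): [2.57, 2.57, 3.14, 3.14, 3.14, 3.14].

### API

Orientations are given as a 3x3 rotation matrix whose columns are the frame's x, y, z axes.
In Python, from bench import arm gives the robot as it stands.
- The arm moves only by the tool move_arm, never from a script. Its arguments are lists of equal length, an entry for each row: "gripper": the opening, from 0 (shut) to 1 (fully open); "xyz": the shift along the tool's x, y, z in units of 50 mm (1.0 is 50 mm), a list of three; "turn": the turn, a rotation vector about the tool's x, y, z in units of 8 degrees (1.0 is 8 degrees), a list of three. A call has 1 to 20 rows; each row is the pose to reach, as a shift and turn from the pose measured when the call began, along the tool's axes at that moment; what a row does not reach only later rows make up. A row lasts 1/8 s, in which the tool goes at most 62.5 mm and 10.7 degrees, less where a joint would pass 70% of its speed; a pose out of reach is approached as far as the arm can. A call with a gripper value outside its range is refused whole. The fingers move at their own pace and stop on an object; the grip force is fixed at half the most. Time passes only in rows, so rows that repeat a pose let the fingers close. It gives the time, the measured TCP pose, the force and the opening at its end, in the units of the state.
- arm.sense(): the state, without advancing time (a new reading comes with each control period).
- arm.camera(name): name is "scene" or "top" or "wrist"; returns a dict with "img" (420x560x3 uint8, red, green, blue), "fx", "fy", "cx", "cy" (pixels), "k1" (the pictures are not rectified: a ray, as slopes to the right and down, at radius r is drawn at 1 + k1 r^2 times it, then the intrinsics apply), "extrinsics" (4x4, takes a point from camera to world coordinates). Camera axes: x right, y up, looking along -z (the intrinsics and any distortion apply to the point x, -y, -z); pixel columns grow to the right and rows downward; lengths in m; the calibration is good to about 2 mm. A picture is of the moment at which its call begins. There is no depth.
- arm.hand_in(): hands the job in, once; it reports no verdict.
Trained networks look in a picture, given as the dict that the camera call returned (one of the last four; its "shot" number tells which), for a name from the list of things; names that differ only in an ending like _2 or _b are one class to them, and where a whole thing is asked for, a point or a joint stands for the part that bears it (a point fixed in the world has none). Each returns a list of dicts, best first, with "conf" (0 to 1); they miss things now and then, are a little off and sometimes report something else, mostly with a low value. They report only what shows in the picture. A call takes as long as a camera call. They do not tell look-alikes from the thing itself.
- arm.search_frame(name, picture): "xyz" ([x, y, z] in m, in world coordinates, good to about 4 mm: the middle of the surface that is visible of it).
- arm.place_of(name, picture): "xyz" ([x, y, z] in m, in world coordinates, good to about 4 mm: a listed point, or the origin of a listed thing).
The state is a dict: "clock": time; "joint_pos": joint angles; "joint_velocities": joint speeds; "joint_torque": joint torques, N m; "ee_pos": TCP position; "tool_rot": TCP orientation; "contact_force": force on the tool from outside, world axes, zero at the start; "ft_torque": the same for the moment, N m; "width": finger opening in m.
Only numpy, scipy, OpenCV 4.12 (cv2) and the standard library are available. Lean on these libraries where they do the work, as an engineer would, in place of code of your own. Each camera call takes 0.05 s, during which the arm holds its last target. There are 200 camera calls.

## Working session

There is one attempt and no reset: what is moved stays moved. The work goes in short steps, Python scripts to look and compute and a tool call to move; the robot and the scene stay as the last step left them, time stands still between calls to the robot, and variables do not carry over. Pictures are saved under pics/ and viewed, about 8 in all and at most 12, crops included, and the job is handed in when it is done.

Besides the shell and the picture viewer there is one more tool, called after "Request:" by a JSON object that holds its "method" and its "body", one argument or row to a line. move_arm: Moves the arm, as the interface text tells. Its arguments: {"type":"object","properties":{"gripper":{"type":"array"},"xyz":{"type":"array"},"turn":{"type":"array"}},"required":["gripper","xyz","turn"]}

```bash
mkdir -p pics; ls
cat > h.py <<'E'
from bench import arm
import numpy as np, cv2
np.set_printoptions(precision=3,suppress=True)
def save(p,n): cv2.imwrite('pics/'+n+'.png',p['img'][:,:,::-1])
def proj(p,X):
    E=np.linalg.inv(p['extrinsics']); c=E[:3,:3]@np.array(X)+E[:3,3]
    s=np.array([c[0]/-c[2],-c[1]/-c[2]]); s=s*(1+p['k1']*(s@s))
    return np.array([p['fx']*s[0]+p['cx'],p['fy']*s[1]+p['cy']])
def st():
    s=arm.sense(); print('t',round(s['clock'],2),'p',np.array(s['ee_pos']),'w',round(s['width'],4),'F',np.array(s['contact_force']).round(1),'q',np.array(s['joint_pos'])); print(np.array(s['tool_rot'])); return s
E
cat > a.py <<'E'
from h import *
st()
ims=[]
for c in ['scene','top']:
    p=arm.camera(c); save(p,c+'0'); 
    for n in ['stand_full','stand_empty','seat_full','seat_empty','pivot_full','pivot_empty','tip_full','tip_empty','cutter','knob','bail','tub','shaker','honey_jar']:
        for d in arm.place_of(n,p): print(c,n,round(d['conf'],2),np.array(d['xyz']),proj(p,d['xyz']).round())
E
python3 a.py
```

```text
pics
t 0.0 p [ 0.204 -0.617  0.204] w 0.0944 F [ 0.6  0.3 -0.1] q [-1.426  0.246  1.559  0.     1.339 -0.174]
[[-0.95  -0.     0.313]
 [-0.313  0.002 -0.95 ]
 [-0.    -1.    -0.002]]
scene stand_full 0.8 [ 0.586  0.02  -0.   ] [295. 234.]
scene stand_empty 0.91 [ 0.614  0.272 -0.001] [221. 279.]
scene stand_empty 0.43 [0.603 0.312 0.19 ] [202. 240.]
scene seat_full 0.69 [ 0.407 -0.148  0.   ] [382. 235.]
scene seat_full 0.6 [ 0.506 -0.016  0.184] [329. 193.]
scene seat_empty 0.93 [0.601 0.312 0.189] [202. 240.]
scene seat_empty 0.4 [ 0.396  0.045 -0.001] [341. 277.]
scene pivot_full 0.96 [ 0.574 -0.013  0.193] [309. 178.]
scene pivot_empty 0.96 [0.604 0.241 0.187] [226. 224.]
scene tip_full 0.52 [ 0.459 -0.018  0.202] [345. 196.]
scene cutter 0.8 [ 0.512 -0.13  -0.001] [349. 220.]
scene cutter 0.78 [ 0.51  -0.018  0.088] [326. 218.]
scene cutter 0.75 [0.7   0.144 0.005] [236. 234.]
scene knob 0.66 [ 0.512 -0.13   0.093] [352. 197.]
scene knob 0.63 [ 0.514 -0.015  0.215] [327. 182.]
scene knob 0.61 [0.705 0.139 0.136] [233. 199.]
scene bail 0.97 [ 0.511 -0.017  0.189] [328. 190.]
scen
[... 974 characters left out ...]
32.]
top cutter 0.69 [ 0.51  -0.13  -0.003] [361. 236.]
top cutter 0.38 [ 0.505 -0.021  0.196] [334. 229.]
top cutter 0.16 [ 0.51  -0.016  0.218] [333. 226.]
top knob 0.96 [0.704 0.141 0.131] [269. 162.]
top knob 0.59 [ 0.51  -0.019  0.214] [334. 226.]
top knob 0.58 [ 0.509 -0.132  0.087] [368. 232.]
top bail 0.77 [0.707 0.143 0.102] [268. 164.]
top bail 0.76 [ 0.512 -0.02   0.191] [333. 227.]
top bail 0.46 [ 0.515 -0.125  0.075] [365. 231.]
top tub 0.98 [ 0.393  0.039 -0.003] [306. 276.]
top tub 0.46 [ 0.587  0.02  -0.003] [310. 212.]
top shaker 0.67 [ 0.411 -0.154  0.   ] [371. 268.]
top honey_jar 0.92 [ 0.759  0.281 -0.002] [225. 159.]
top honey_jar 0.69 [ 0.511 -0.018  0.19 ] [332. 227.]
```

Run:
```python
import cv2,numpy as np
s=cv2.imread('pics/scene0.png')[150:320,150:430]; t=cv2.imread('pics/top0.png')[130:310,150:430]
o=np.vstack([cv2.resize(s,None,fx=1.7,fy=1.7,interpolation=3),cv2.resize(t,None,fx=1.7,fy=1.7,interpolation=3)])
print(o.shape); cv2.imwrite('pics/crop0.png',o)
```

```text
(595, 476, 3)
```

View pics/crop0.png

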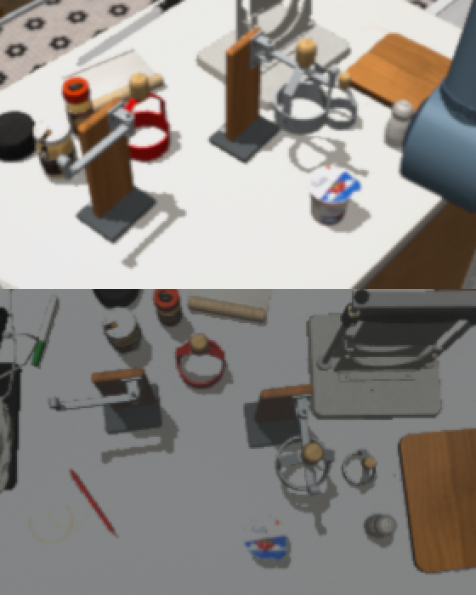

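The three cutter-like things in the top image are the red one at (268,170), a small steel one standing at (365,232), and the large steel one hanging on the hook at (334,228). The hanging one fits, since it is not red and is the larger of the two steel ones. The crop already shows it enlarged. Next I go above stand_empty and look from close by.

```bash
cat >> h.py <<'E'
from scipy.spatial.transform import Rotation as Ro
def go(p,yaw=None,s=None):
    "units for move_arm to reach p with tool z at yaw (deg), pointing down"
    s=s or arm.sense(); R=np.array(s['tool_rot']); d=R.T@(np.array(p)-s['ee_pos'])/.05
    t=np.zeros(3)
    if yaw is not None:
        a=np.radians(yaw); z=np.array([np.cos(a),np.sin(a),0]); y=np.array([0,0,-1.]); T=np.c_[np.cross(y,z),y,z]
        t=np.degrees(Ro.from_matrix(R.T@T).as_rotvec())/8
    print('xyz',d.round(2).tolist(),'turn',t.round(2).tolist())
E
python3 -c "
from h import *
go([.204,-.617,.40]);go([.54,.28,.40],5)"
```

```text
xyz [-0.01, -3.89, -0.0] turn [0.0, 0.0, 0.0]
xyz [-12.01, -3.89, -14.93] turn [0.0, -9.59, -0.0]
```

Request:
{"method": "move_arm", "body": {
  "gripper": [0,0,0,0,0,0,0,0,0,0,0,0,0,0,0,0,0,0,0,0],
  "xyz": [
    [0,-2,0],
    [-0.5,-3.9,-0.6],
    [-12,-3.9,-14.9],
    [-12,-3.9,-14.9],
    [-12,-3.9,-14.9],
    [-12,-3.9,-14.9],
    [-12,-3.9,-14.9],
    [-12,-3.9,-14.9],
    [-12,-3.9,-14.9],
    [-12,-3.9,-14.9],
    [-12,-3.9,-14.9],
    [-12,-3.9,-14.9],
    [-12,-3.9,-14.9],
    [-12,-3.9,-14.9],
    [-12,-3.9,-14.9],
    [-12,-3.9,-14.9],
    [-12,-3.9,-14.9],
    [-12,-3.9,-14.9],
    [-12,-3.9,-14.9],
    [-12,-3.9,-14.9]
  ],
  "turn": [
    [0,0,0],
    [0,0,0],
    [0,-1,0],
    [0,-2,0],
    [0,-3,0],
    [0,-4,0],
    [0,-5,0],
    [0,-6,0],
    [0,-7,0],
    [0,-8,0],
    [0,-9,0],
    [0,-9.6,0],
    [0,-9.6,0],
    [0,-9.6,0],
    [0,-9.6,0],
    [0,-9.6,0],
    [0,-9.6,0],
    [0,-9.6,0],
    [0,-9.6,0],
    [0,-9.6,0]
  ]
}}

```text
clock: 4.0
ee_pos: [0.5399, 0.2771, 0.4009]
tool_rot: [[0.087, 0.001, 0.996], [-0.996, -0.0, 0.087], [0.0, -1.0, 0.001]]
contact_force: [0.6, 0.2, 0.5]
width: 0.0005
```

```bash
cat > b.py <<'E'
from h import *
import sys
st(); p=arm.camera('wrist'); save(p,sys.argv[1]); print(p['extrinsics'])
for n in sys.argv[2:]:
    for d in arm.place_of(n,p)[:3]: print(n,round(d['conf'],2),np.array(d['xyz']),proj(p,d['xyz']).round())
E
python3 b.py w1 stand_empty seat_empty pivot_empty tip_empty honey_jar
```

```text
t 4.0 p [0.54  0.277 0.401] w 0.0005 F [0.6 0.2 0.5] q [ 0.288  0.056  1.419 -0.     1.666  0.201]
[[ 0.087  0.001  0.996]
 [-0.996 -0.     0.087]
 [ 0.    -1.     0.001]]
[[ 0.996 -0.085 -0.021  0.534]
 [ 0.087  0.966  0.241  0.346]
 [-0.    -0.242  0.97   0.581]
 [ 0.     0.     0.     1.   ]]
stand_empty 0.63 [ 0.615  0.272 -0.002] [321. 178.]
seat_empty 0.76 [0.597 0.311 0.19 ] [330. 166.]
pivot_empty 0.63 [0.605 0.239 0.192] [329. 225.]
tip_empty 0.65 [0.594 0.354 0.204] [334. 130.]
tip_empty 0.24 [ 0.573 -0.011  0.19 ] [286. 385.]
honey_jar 0.96 [0.754 0.278 0.   ] [397. 182.]
```

View pics/w1.png

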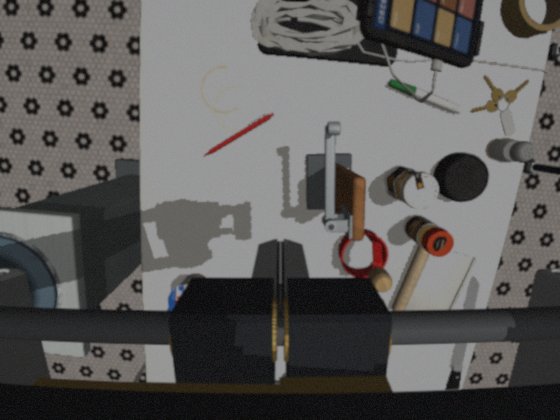

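The hook runs from (329,227) to (334,128), parallel to the board, and the space behind its free end is clear. I'll descend behind the hook.

```bash
cat >> h.py <<'E'
def sweep(P,yaw,r,c,ths,side,z):
    "finger behind arm at hook angles ths; side +1 pushes ccw, -1 cw; prints rows"
    s=arm.sense()
    for th in ths:
        a=np.radians(yaw+th); u=np.array([-np.sin(a),np.cos(a)]); b=np.array([np.cos(a),np.sin(a)])*side
        q=np.array(P)+r*u+c*b; print(th,q,end=' '); go([*q,z],yaw+th,s)
E
python3 -c "
from h import *
go([.625,.338,.30],5.4);go([.625,.338,.17],5.4)"
```

```text
xyz [-1.05, 2.02, 1.8] turn [-0.0, -0.05, -0.0]
xyz [-1.05, 4.62, 1.8] turn [-0.0, -0.05, -0.0]
```

Request:
{"method": "move_arm", "body": {
  "gripper": [0,0,0,0,0,0,0,0],
  "xyz": [
    [-0.8,0.5,1.0],
    [-1.05,1.5,1.8],
    [-1.05,2.0,1.8],
    [-1.05,3,1.8],
    [-1.05,3.9,1.8],
    [-1.05,4.6,1.8],
    [-1.05,4.6,1.8],
    [-1.05,4.6,1.8]
  ],
  "turn": [
    [0,0,0],
    [0,0,0],
    [0,0,0],
    [0,0,0],
    [0,0,0],
    [0,0,0],
    [0,0,0],
    [0,0,0]
  ]
}}

```text
clock: 5.3
ee_pos: [0.6261, 0.3381, 0.1729]
tool_rot: [[0.087, 0.003, 0.996], [-0.996, 0.001, 0.087], [-0.001, -1.0, 0.003]]
contact_force: [0.4, -0.7, -0.4]
width: 0.0005
```

```bash
python3 -c "
from h import *
st();sweep([.605,.241],5.4,.095,.0185,[0,10,20,30,40,50,60,70,80],1,.17)"
```

```text
t 5.3 p [0.626 0.338 0.173] w 0.0005 F [ 0.4 -0.7 -0.4] q [ 0.336  0.41   1.412 -0.     1.316  0.249]
[[ 0.087  0.003  0.996]
 [-0.996  0.001  0.087]
 [-0.001 -1.     0.003]]
0 [0.614 0.337] xyz [-0.0, 0.06, -0.23] turn [-0.02, -0.05, -0.01]
10 [0.598 0.338] xyz [-0.04, 0.06, -0.57] turn [-0.02, -1.3, -0.0]
20 [0.581 0.335] xyz [-0.01, 0.06, -0.91] turn [-0.02, -2.55, -0.0]
30 [0.565 0.329] xyz [0.07, 0.05, -1.23] turn [-0.02, -3.8, 0.0]
40 [0.55  0.321] xyz [0.21, 0.05, -1.54] turn [-0.02, -5.05, 0.0]
50 [0.537 0.31 ] xyz [0.4, 0.05, -1.82] turn [-0.02, -6.3, 0.0]
60 [0.526 0.297] xyz [0.64, 0.05, -2.06] turn [-0.02, -7.55, 0.01]
70 [0.518 0.283] xyz [0.91, 0.05, -2.26] turn [-0.02, -8.8, 0.01]
80 [0.512 0.267] xyz [1.22, 0.05, -2.4] turn [-0.02, -10.05, 0.01]
```

Request:
{"method": "move_arm", "body": {
  "gripper": [0,0,0,0,0,0,0,0,0,0,0,0,0,0,0,0,0,0,0],
  "xyz": [
    [0,0.05,-0.2],
    [-0.02,0.05,-0.4],
    [-0.04,0.05,-0.57],
    [-0.03,0.05,-0.74],
    [-0.01,0.05,-0.91],
    [0.03,0.05,-1.07],
    [0.07,0.05,-1.23],
    [0.14,0.05,-1.39],
    [0.21,0.05,-1.54],
    [0.3,0.05,-1.68],
    [0.4,0.05,-1.82],
    [0.52,0.05,-1.94],
    [0.64,0.05,-2.06],
    [0.77,0.05,-2.16],
    [0.91,0.05,-2.26],
    [1.06,0.05,-2.33],
    [1.22,0.05,-2.4],
    [1.22,0.05,-2.4],
    [1.22,0.05,-2.4]
  ],
  "turn": [
    [0,0,0],
    [0,-0.65,0],
    [0,-1.3,0],
    [0,-1.9,0],
    [0,-2.55,0],
    [0,-3.2,0],
    [0,-3.8,0],
    [0,-4.4,0],
    [0,-5.05,0],
    [0,-5.7,0],
    [0,-6.3,0],
    [0,-6.9,0],
    [0,-7.55,0],
    [0,-8.2,0],
    [0,-8.8,0],
    [0,-9.4,0],
    [0,-10.05,0],
    [0,-10.05,0],
    [0,-10.05,0]
  ]
}}

```text
clock: 7.68
ee_pos: [0.5121, 0.267, 0.1708]
tool_rot: [[0.997, 0.004, 0.081], [-0.081, 0.001, 0.997], [0.004, -1.0, 0.002]]
contact_force: [-0.2, -0.5, -0.5]
width: 0.0003
```

```bash
python3 -c "
from h import *
st();sweep([.605,.241],5.4,.095,.0185,[80,85,90,92,94],1,.17)
p=arm.camera('top'); save(p,'top1')
for n in ['seat_empty','tip_empty','pivot_empty']:
    for d in arm.place_of(n,p)[:2]: print(n,round(d['conf'],2),np.array(d['xyz']))"
```

```text
t 7.67 p [0.512 0.267 0.171] w 0.0003 F [-0.2 -0.5 -0.5] q [ 0.284  0.108  1.779  0.     1.249 -1.205]
[[ 0.997  0.004  0.081]
 [-0.081  0.001  0.997]
 [ 0.004 -1.     0.002]]
80 [0.512 0.267] xyz [-0.01, 0.02, 0.0] turn [-0.01, -0.01, 0.03]
85 [0.51  0.259] xyz [-0.03, 0.02, -0.17] turn [-0.01, -0.63, 0.03]
90 [0.509 0.25 ] xyz [-0.04, 0.01, -0.34] turn [-0.01, -1.26, 0.03]
92 [0.508 0.247] xyz [-0.04, 0.01, -0.4] turn [-0.01, -1.51, 0.03]
94 [0.508 0.244] xyz [-0.04, 0.01, -0.47] turn [-0.01, -1.76, 0.03]
pivot_empty 0.63 [0.603 0.245 0.187]
pivot_empty 0.56 [0.395 0.039 0.002]
```

Request:
{"method": "move_arm", "body": {
  "gripper": [0,0,0,0,0,0],
  "xyz": [
    [-0.02,0,-0.08],
    [-0.03,0,-0.17],
    [-0.03,0,-0.26],
    [-0.04,0,-0.34],
    [-0.04,0,-0.38],
    [-0.04,0,-0.38]
  ],
  "turn": [
    [0,-0.3,0],
    [0,-0.6,0],
    [0,-0.9,0],
    [0,-1.25,0],
    [0,-1.25,0],
    [0,-1.25,0]
  ]
}}

```text
clock: 8.62
ee_pos: [0.5087, 0.2485, 0.17]
tool_rot: [[0.996, 0.004, -0.093], [0.093, 0.002, 0.996], [0.004, -1.0, 0.001]]
contact_force: [1.7, 1.6, 0.4]
width: -0.0
```

Request:
{"method": "move_arm", "body": {
  "gripper": [0,0,0,0],
  "xyz": [
    [0,0,-0.03],
    [0,0,-0.06],
    [0,0,-0.08],
    [0,0,-0.08]
  ],
  "turn": [
    [0,0,0],
    [0,0,0],
    [0,0,0],
    [0,0,0]
  ]
}}

```text
clock: 9.12
ee_pos: [0.5087, 0.2482, 0.1701]
tool_rot: [[0.996, 0.004, -0.093], [0.093, 0.01, 0.996], [0.005, -1.0, 0.01]]
contact_force: [-0.1, 15.0, -2.0]
width: 0.0008
```

End stop confirmed: 15 N with no further motion. I'll back off and move over the cutter.

```bash
python3 -c "
from h import *
go([.505,.29,.171],95.4);go([.505,.29,.36],95.4);go([.46,-.017,.34],92)"
```

```text
xyz [0.0, -0.01, 0.84] turn [-0.07, -0.01, 0.04]
xyz [0.02, -3.79, 0.87] turn [-0.07, -0.01, 0.04]
xyz [-1.45, -3.45, -5.16] turn [-0.07, 0.42, 0.03]
```

Request:
{"method": "move_arm", "body": {
  "gripper": [0,0,0,0,0,0.7,0.7,0.7,0.7,0.7,0.7,0.7,0.7,0.7],
  "xyz": [
    [0,0,0.5],
    [0,0,0.85],
    [0,-1.2,0.85],
    [0,-2.4,0.85],
    [0,-3.4,0.85],
    [-1.45,-3.5,-5.15],
    [-1.45,-3.5,-5.15],
    [-1.45,-3.5,-5.15],
    [-1.45,-3.5,-5.15],
    [-1.45,-3.5,-5.15],
    [-1.45,-3.5,-5.15],
    [-1.45,-3.5,-5.15],
    [-1.45,-3.5,-5.15],
    [-1.45,-3.5,-5.15]
  ],
  "turn": [
    [-0.07,0,0],
    [-0.07,0,0],
    [-0.07,0,0],
    [-0.07,0,0],
    [-0.07,0,0],
    [-0.07,0.4,0],
    [-0.07,0.4,0],
    [-0.07,0.4,0],
    [-0.07,0.4,0],
    [-0.07,0.4,0],
    [-0.07,0.4,0],
    [-0.07,0.4,0],
    [-0.07,0.4,0],
    [-0.07,0.4,0]
  ]
}}

```text
clock: 10.88
ee_pos: [0.4598, -0.0155, 0.3422]
tool_rot: [[0.999, 0.004, -0.039], [0.039, 0.0, 0.999], [0.004, -1.0, 0.0]]
contact_force: [0.9, 0.1, -0.1]
width: 0.0655
```

```bash
python3 b.py w2 knob bail seat_full pivot_full tip_full seat_empty tip_empty pivot_empty; python3 -c "
from h import *
for c in ['top','scene']:
  p=arm.camera(c); save(p,c+'2')
  for n in ['seat_empty','tip_empty','pivot_empty']:
    for d in arm.place_of(n,p)[:1]: print(c,n,round(d['conf'],2),np.array(d['xyz']))
"
```

```text
t 10.88 p [ 0.46  -0.015  0.342] w 0.0655 F [ 0.9  0.1 -0.1] q [-0.282 -0.303  1.849  0.001  1.592 -1.892]
[[ 0.999  0.004 -0.039]
 [ 0.039  0.     0.999]
 [ 0.004 -1.     0.   ]]
[[-0.04  -0.969 -0.245  0.389]
 [ 0.999 -0.039 -0.009 -0.018]
 [-0.001 -0.245  0.969  0.522]
 [ 0.     0.     0.     1.   ]]
knob 0.98 [ 0.509 -0.018  0.217] [275. 254.]
knob 0.79 [ 0.509 -0.132  0.083] [196. 215.]
knob 0.62 [0.7   0.144 0.13 ] [384. 359.]
bail 0.75 [ 0.512 -0.022  0.192] [272. 247.]
bail 0.69 [0.706 0.148 0.103] [381. 350.]
bail 0.56 [ 0.509 -0.132  0.071] [198. 213.]
seat_full 0.62 [ 0.506 -0.014  0.188] [280. 241.]
pivot_full 0.95 [ 0.575 -0.011  0.191] [280. 300.]
tip_full 0.92 [ 0.457 -0.021  0.205] [275. 200.]
tip_full 0.45 [ 0.589  0.02  -0.004] [298. 251.]
seat_empty 0.64 [0.537 0.236 0.191] [496. 275.]
seat_empty 0.26 [ 0.502 -0.014  0.189] [280. 237.]
tip_empty 0.91 [0.49  0.225 0.207] [506. 240.]
tip_empty 0.64 [0.535 0.234 0.191] [495. 274.]
pivot_empty 0.16 [0.489 0.226 0.207] [507. 240.]
top seat_empty 0.5 [0.536 0.233 0.192]
top tip_empty 0.52 [0.495 0.227 0.201]
top pivot_empty 0.84 [0.607 0.242 0.189]
scene seat_empty 0.6 [ 0.456 -0.017  0.201]
scene tip_empty 0.58 [0.49  0.226 0.204]
scene pivot_empty 0.56 [0.607 0.237 0.187]
```

View pics/w2.png

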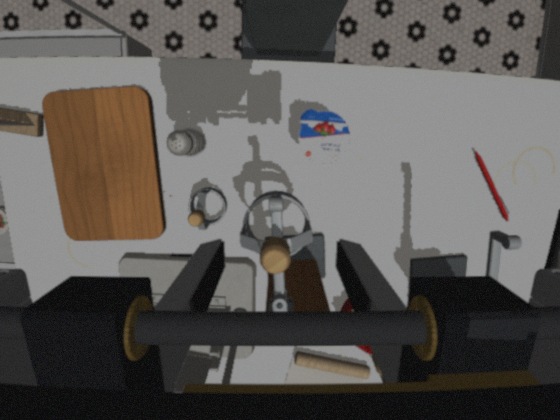

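The picture shows the cutter's knob at (275,254), its bail spanning (240–313,240) with the hook arm below, the fingers either side, and the empty hook now out at (505,240). Next is the grasp.

```bash
python3 -c "
from h import *
go([.511,-.018,.26],93);go([.511,-.018,.202],93)"
```

```text
xyz [1.02, 1.65, -0.07] turn [-0.0, -0.11, 0.03]
xyz [1.01, 2.81, -0.07] turn [-0.0, -0.11, 0.03]
```

Request:
{"method": "move_arm", "body": {
  "gripper": [0.7,0.7,0.7,0.7,0.7,0.7,0.7,0.7,0.1,0.1,0.1,0.1,0.1,0.1],
  "xyz": [
    [0.9,0.3,-0.07],
    [1.02,0.8,-0.07],
    [1.02,1.6,-0.07],
    [1.02,2.2,-0.07],
    [1.02,2.6,-0.07],
    [1.02,2.8,-0.07],
    [1.02,2.8,-0.07],
    [1.02,2.8,-0.07],
    [1.02,2.8,-0.07],
    [1.02,2.8,-0.07],
    [1.02,2.8,-0.07],
    [1.02,2.8,-0.07],
    [1.02,2.8,-0.07],
    [1.02,2.8,-0.07]
  ],
  "turn": [
    [0,-0.1,0],
    [0,-0.1,0],
    [0,-0.1,0],
    [0,-0.1,0],
    [0,-0.1,0],
    [0,-0.1,0],
    [0,-0.1,0],
    [0,-0.1,0],
    [0,-0.1,0],
    [0,-0.1,0],
    [0,-0.1,0],
    [0,-0.1,0],
    [0,-0.1,0],
    [0,-0.1,0]
  ]
}}

```text
clock: 13.48
ee_pos: [0.5115, -0.0183, 0.2027]
tool_rot: [[0.999, 0.005, -0.051], [0.051, 0.0, 0.999], [0.005, -1.0, -0.0]]
contact_force: [0.5, 0.3, 0.5]
width: 0.0301
```

```bash
python3 -c "
from h import *
s=st();x,y,z=s['ee_pos']
go([x,y,z+.042]); go([x-.11,y-.006,z+.042]);"
```

```text
t 13.47 p [ 0.512 -0.018  0.203] w 0.0301 F [0.5 0.3 0.5] q [-0.258 -0.084  1.913  0.001  1.308 -1.88 ]
[[ 0.999  0.005 -0.051]
 [ 0.051  0.     0.999]
 [ 0.005 -1.    -0.   ]]
xyz [0.0, -0.84, -0.0] turn [0.0, 0.0, 0.0]
xyz [-2.2, -0.85, -0.01] turn [0.0, 0.0, 0.0]
```

Request:
{"method": "move_arm", "body": {
  "gripper": [0.1,0.1,0.1,0.1,0.1,0.1],
  "xyz": [
    [0,-0.15,0],
    [0,-0.35,0],
    [0,-0.55,0],
    [0,-0.75,0],
    [0,-0.85,0],
    [0,-0.85,0]
  ],
  "turn": [
    [0,0,0],
    [0,0,0],
    [0,0,0],
    [0,0,0],
    [0,0,0],
    [0,0,0]
  ]
}}

```text
clock: 14.22
ee_pos: [0.5115, -0.0183, 0.2456]
tool_rot: [[0.999, 0.006, -0.051], [0.051, -0.0, 0.999], [0.006, -1.0, -0.0]]
contact_force: [-0.1, 0.2, -1.5]
width: 0.0297
```

```bash
python3 -c "
from h import *
p=arm.camera('scene'); save(p,'s3'); im=p['img'][120:300,180:420]; cv2.imwrite('pics/s3c.png',cv2.resize(im,None,fx=3,fy=3,interpolation=2)[:,:,::-1])
"
```

```text
(no output)
```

View pics/s3c.png

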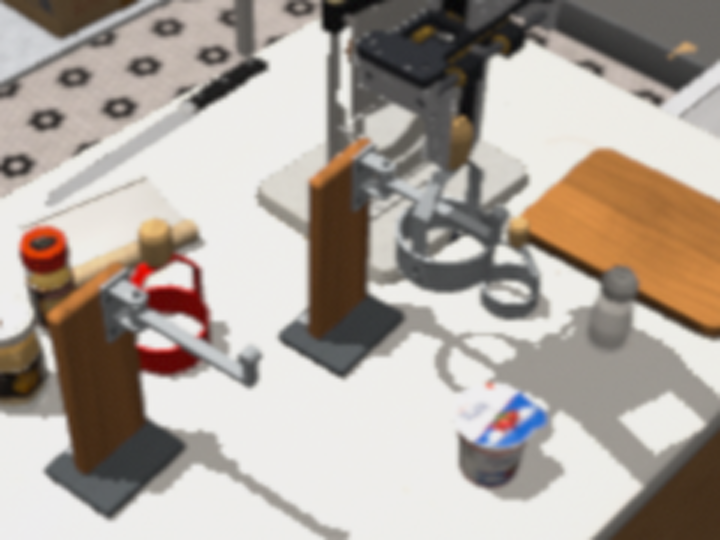

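The cutter is held clear with the arm still passing through its bail, and the other hook is fully out at about (250,365). Next I slide the cutter off outward, carry it over and look.

Request:
{"method": "move_arm", "body": {
  "gripper": [0.1,0.1,0.1,0.1,0.1,0.1,0.1,0.1,0.1,0.1,0.1,0.1,0.1,0.1],
  "xyz": [
    [-0.3,0,0],
    [-0.8,0,0],
    [-1.3,0,0],
    [-1.8,0,0],
    [-2.2,0,0],
    [-2.3,0,0],
    [-2.2,0,1],
    [-2.0,0,2],
    [-1.8,0,3],
    [-1.6,0,4],
    [-1.56,0,4.6],
    [-1.56,0,4.9],
    [-1.56,0,4.9],
    [-1.56,0,4.9]
  ],
  "turn": [
    [0,0,0],
    [0,0,0],
    [0,0,0],
    [0,0,0],
    [0,0,0],
    [0,0,0],
    [0,-0.1,0],
    [0,-0.2,0],
    [0,-0.3,0],
    [0,-0.4,0],
    [0,-0.4,0],
    [0,-0.4,0],
    [0,-0.4,0],
    [0,-0.4,0]
  ]
}}

```text
clock: 16.02
ee_pos: [0.421, 0.2216, 0.2446]
tool_rot: [[0.994, 0.005, -0.106], [0.106, -0.0, 0.994], [0.005, -1.0, -0.001]]
contact_force: [0.4, -0.2, -2.2]
width: 0.0302
```

```bash
python3 b.py w4 bail knob seat_empty tip_empty pivot_empty; python3 -c "
from h import *
p=arm.camera('top'); save(p,'t4')
for n in ['bail','seat_empty','tip_empty','pivot_empty','cutter']:
    for d in arm.place_of(n,p)[:2]: print('top',n,round(d['conf'],2),np.array(d['xyz']))
go([.536,.2345,.2465],96.2)"
```

```text
t 16.02 p [0.421 0.222 0.245] w 0.0302 F [ 0.4 -0.2 -2.2] q [ 0.246 -0.214  1.95  -0.002  1.401 -1.43 ]
[[ 0.994  0.005 -0.106]
 [ 0.106 -0.     0.994]
 [ 0.005 -1.    -0.001]]
[[-0.106 -0.964 -0.244  0.351]
 [ 0.994 -0.103 -0.025  0.214]
 [-0.002 -0.245  0.969  0.424]
 [ 0.     0.     0.     1.   ]]
bail 0.6 [0.42  0.217 0.233] [274. 245.]
knob 0.91 [0.423 0.221 0.257] [278. 266.]
seat_empty 0.79 [0.536 0.237 0.188] [284. 355.]
tip_empty 0.64 [0.488 0.228 0.207] [279. 319.]
top bail 0.7 [ 0.513 -0.125  0.076]
top bail 0.66 [0.71  0.146 0.101]
top seat_empty 0.58 [0.537 0.233 0.188]
top seat_empty 0.41 [0.604 0.244 0.188]
top tip_empty 0.71 [0.391 0.043 0.001]
top pivot_empty 0.96 [0.605 0.245 0.19 ]
top pivot_empty 0.27 [ 0.587  0.019 -0.001]
xyz [2.32, -0.02, -0.0] turn [0.0, -0.01, 0.03]
```

View pics/w4.png

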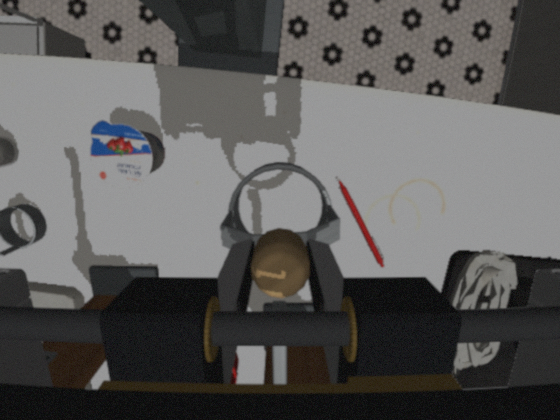

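The cutter is squarely held, with its bail from (225,235) to (340,235), and the hook arm at (280,360) is in line between the fingers. I'll move in.

Request:
{"method": "move_arm", "body": {
  "gripper": [0.1,0.1,0.1,0.1,0.1,0.1,0.1,0.1],
  "xyz": [
    [0.3,-0.05,0],
    [0.7,-0.05,0],
    [1.1,-0.05,0],
    [1.5,-0.05,0],
    [1.9,-0.05,0],
    [2.2,-0.05,0],
    [2.3,-0.05,0],
    [2.3,-0.05,0]
  ],
  "turn": [
    [0,0,0],
    [0,0,0],
    [0,0,0],
    [0,0,0],
    [0,0,0],
    [0,0,0],
    [0,0,0],
    [0,0,0]
  ]
}}

```text
clock: 17.62
ee_pos: [0.5353, 0.2347, 0.2476]
tool_rot: [[0.994, 0.004, -0.107], [0.107, -0.0, 0.994], [0.004, -1.0, -0.001]]
contact_force: [-0.8, 0.6, -1.4]
width: 0.0302
```

```bash
python3 -c "
from h import *
st()
p=arm.camera('scene'); im=p['img'][150:290,150:350]; cv2.imwrite('pics/s5c.png',cv2.resize(im,None,fx=3,fy=3,interpolation=2)[:,:,::-1])
"
```

```text
t 17.62 p [0.535 0.235 0.248] w 0.0302 F [-0.8  0.6 -1.4] q [ 0.22   0.057  1.69  -0.001  1.39  -1.458]
[[ 0.994  0.004 -0.107]
 [ 0.107 -0.     0.994]
 [ 0.004 -1.    -0.001]]
```

View pics/s5c.png

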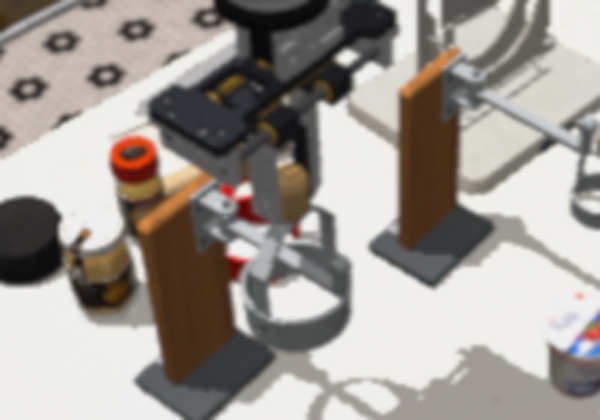

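The arm passes through the bail at about (270,240). I'll lower it.

Request:
{"method": "move_arm", "body": {
  "gripper": [0.1,0.1,0.1,0.1,0.1,0.1,0.1,0.1],
  "xyz": [
    [0,0.15,0],
    [0,0.35,0],
    [0,0.55,0],
    [0,0.7,0],
    [0,0.8,0],
    [0,0.86,0],
    [0,0.89,0],
    [0,0.89,0]
  ],
  "turn": [
    [0,0,0],
    [0,0,0],
    [0,0,0],
    [0,0,0],
    [0,0,0],
    [0,0,0],
    [0,0,0],
    [0,0,0]
  ]
}}

```text
clock: 18.68
ee_pos: [0.5353, 0.2347, 0.2034]
tool_rot: [[0.994, 0.005, -0.107], [0.107, 0.0, 0.994], [0.005, -1.0, -0.0]]
contact_force: [0.1, 0.1, -1.7]
width: 0.03
```

Still carrying the weight (-1.7 N), so I'll lower a little more.

Request:
{"method": "move_arm", "body": {
  "gripper": [0.1,0.1,0.1,0.1],
  "xyz": [
    [0,0.02,0],
    [0,0.03,0],
    [0,0.04,0],
    [0,0.04,0]
  ],
  "turn": [
    [0,0,0],
    [0,0,0],
    [0,0,0],
    [0,0,0]
  ]
}}

```text
clock: 19.18
ee_pos: [0.5356, 0.2348, 0.2026]
tool_rot: [[0.994, 0.006, -0.107], [0.107, 0.0, 0.994], [0.006, -1.0, -0.0]]
contact_force: [-2.8, -0.8, 5.3]
width: 0.0298
```

Seated: the force has reversed to +5 N. I'll release and rise.

Request:
{"method": "move_arm", "body": {
  "gripper": [0.4,0.6,0.7,0.7,0.7,0.7,0.7,0.7,0.7,0.7],
  "xyz": [
    [0,-0.02,0],
    [0,-0.02,0],
    [0,-0.02,0],
    [0,-0.02,0],
    [0,-0.4,0],
    [0,-0.8,0],
    [0,-1.5,0],
    [0,-2.3,0],
    [0,-2.8,0],
    [0,-2.8,0]
  ],
  "turn": [
    [0,0,0],
    [0,0,0],
    [0,0,0],
    [0,0,0],
    [0,0,0],
    [0,0,0],
    [0,0,0],
    [0,0,0],
    [0,0,0],
    [0,0,0]
  ]
}}

```text
clock: 20.42
ee_pos: [0.5361, 0.2351, 0.3469]
tool_rot: [[0.994, 0.013, -0.107], [0.107, 0.002, 0.994], [0.013, -1.0, 0.0]]
contact_force: [-0.4, 0.0, -0.0]
width: 0.0659
```

```bash
python3 b.py w6 bail knob seat_empty tip_empty pivot_empty; python3 -c "
from h import *
p=arm.camera('scene'); im=p['img'][130:290,150:370]; cv2.imwrite('pics/s6c.png',cv2.resize(im,None,fx=3,fy=3,interpolation=2)[:,:,::-1])
go([.485,-.08,.34],92.5);go([.485,-.08,.17],92.5)
"
```

```text
t 20.43 p [0.536 0.235 0.347] w 0.0659 F [-0.4  0.  -0. ] q [ 0.22   0.005  1.566 -0.001  1.558 -1.458]
[[ 0.994  0.013 -0.107]
 [ 0.107  0.002  0.994]
 [ 0.013 -1.     0.   ]]
[[-0.107 -0.962 -0.252  0.464]
 [ 0.994 -0.104 -0.027  0.227]
 [-0.    -0.253  0.967  0.526]
 [ 0.     0.     0.     1.   ]]
bail 0.78 [ 0.508 -0.129  0.071] [ 29. 135.]
bail 0.57 [0.703 0.146 0.106] [206. 292.]
knob 0.84 [0.703 0.143 0.129] [201. 300.]
knob 0.76 [0.535 0.235 0.217] [280. 203.]
seat_empty 0.62 [0.535 0.234 0.19 ] [279. 197.]
tip_empty 0.82 [0.491 0.227 0.206] [277. 155.]
tip_empty 0.65 [0.609 0.243 0.193] [281. 263.]
tip_empty 0.27 [ 0.755  0.279 -0.001] [292. 296.]
pivot_empty 0.58 [0.606 0.239 0.19 ] [277. 259.]
xyz [-1.65, 0.02, -6.15] turn [0.0, 0.45, 0.03]
xyz [-1.67, 3.42, -6.15] turn [0.0, 0.45, 0.03]
```

View pics/s6c.png

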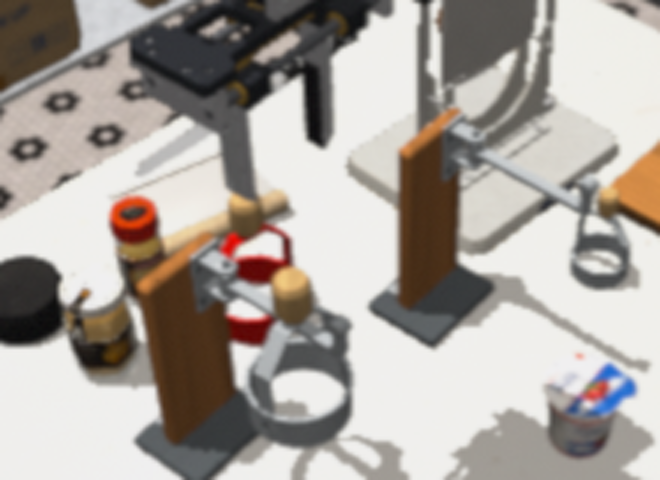

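The cutter hangs freely on the near stand's hook, with its bail on the arm at about (290,320) and the fingers clear above it. Next I fold the emptied hook, starting from its right side.

```bash
python3 -c "
from h import *
go([.478,-.055,.345],93);go([.478,-.055,.17],93)"
```

```text
xyz [-1.74, -0.08, -5.64] turn [0.0, 0.39, 0.03]
xyz [-1.75, 3.42, -5.64] turn [0.0, 0.39, 0.03]
```

Request:
{"method": "move_arm", "body": {
  "gripper": [0.3,0,0,0,0,0,0,0,0,0,0,0,0],
  "xyz": [
    [-0.3,-0.1,-1.2],
    [-0.7,-0.1,-2.4],
    [-1.1,-0.1,-3.6],
    [-1.5,-0.1,-4.8],
    [-1.75,-0.1,-5.65],
    [-1.75,-0.1,-5.65],
    [-1.75,-0.1,-5.65],
    [-1.75,1,-5.65],
    [-1.75,2,-5.65],
    [-1.75,3,-5.65],
    [-1.75,3.42,-5.65],
    [-1.75,3.42,-5.65],
    [-1.75,3.42,-5.65]
  ],
  "turn": [
    [0,0.4,0],
    [0,0.4,0],
    [0,0.4,0],
    [0,0.4,0],
    [0,0.4,0],
    [0,0.4,0],
    [0,0.4,0],
    [0,0.4,0],
    [0,0.4,0],
    [0,0.4,0],
    [0,0.4,0],
    [0,0.4,0],
    [0,0.4,0]
  ]
}}

```text
clock: 22.4
ee_pos: [0.4791, -0.0551, 0.1715]
tool_rot: [[0.999, 0.005, -0.053], [0.053, -0.001, 0.999], [0.005, -1.0, -0.001]]
contact_force: [0.1, 0.3, 0.7]
width: 0.0003
```

```bash
python3 -c "
from h import *
st();sweep([.5725,-.0125],3,.095,.0185,range(90,-1,-10),-1,.17)"
```

```text
t 22.4 p [ 0.479 -0.055  0.171] w 0.0003 F [0.1 0.3 0.7] q [-0.351 -0.127  2.012  0.001  1.252 -1.975]
[[ 0.999  0.005 -0.053]
 [ 0.053 -0.001  0.999]
 [ 0.005 -1.    -0.001]]
90 [ 0.479 -0.036] xyz [0.01, 0.03, 0.38] turn [0.01, 0.0, 0.04]
80 [ 0.476 -0.019] xyz [-0.03, 0.03, 0.72] turn [0.01, 1.25, 0.04]
70 [ 0.476 -0.002] xyz [-0.0, 0.03, 1.06] turn [0.0, 2.5, 0.04]
60 [0.479 0.014] xyz [0.08, 0.03, 1.38] turn [-0.0, 3.75, 0.04]
50 [0.485 0.03 ] xyz [0.22, 0.03, 1.69] turn [-0.01, 5.0, 0.04]
40 [0.494 0.044] xyz [0.41, 0.03, 1.97] turn [-0.01, 6.25, 0.04]
30 [0.505 0.057] xyz [0.64, 0.03, 2.21] turn [-0.01, 7.5, 0.04]
20 [0.518 0.068] xyz [0.91, 0.03, 2.41] turn [-0.02, 8.75, 0.04]
10 [0.533 0.076] xyz [1.22, 0.03, 2.56] turn [-0.02, 10.0, 0.04]
0 [0.549 0.081] xyz [1.54, 0.03, 2.65] turn [-0.02, 11.25, 0.04]
```

Request:
{"method": "move_arm", "body": {
  "gripper": [0,0,0,0,0,0,0,0,0,0,0,0,0,0,0,0,0,0,0,0],
  "xyz": [
    [0,0,0.2],
    [0,0,0.38],
    [-0.01,0,0.55],
    [-0.03,0,0.72],
    [-0.02,0,0.89],
    [0,0,1.06],
    [0.04,0,1.22],
    [0.08,0,1.38],
    [0.15,0,1.54],
    [0.22,0,1.69],
    [0.31,0,1.83],
    [0.41,0,1.97],
    [0.52,0,2.09],
    [0.64,0,2.21],
    [0.77,0,2.31],
    [0.91,0,2.41],
    [1.06,0,2.49],
    [1.22,0,2.56],
    [1.22,0,2.56],
    [1.22,0,2.56]
  ],
  "turn": [
    [0,0,0],
    [0,0,0],
    [0,0.6,0],
    [0,1.25,0],
    [0,1.9,0],
    [0,2.5,0],
    [0,3.1,0],
    [0,3.75,0],
    [0,4.4,0],
    [0,5,0],
    [0,5.6,0],
    [0,6.25,0],
    [0,6.9,0],
    [0,7.5,0],
    [0,8.1,0],
    [0,8.75,0],
    [0,9.4,0],
    [0,10,0],
    [0,10,0],
    [0,10,0]
  ]
}}

```text
clock: 24.9
ee_pos: [0.5333, 0.0761, 0.172]
tool_rot: [[0.227, 0.006, 0.974], [-0.974, -0.001, 0.227], [0.002, -1.0, 0.006]]
contact_force: [0.2, -0.1, 0.8]
width: -0.0
```

```bash
python3 -c "
from h import *
st();sweep([.5725,-.0125],3,.095,.0185,[5,0,-2],-1,.17)"
```

```text
t 24.9 p [0.533 0.076 0.172] w -0.0 F [ 0.2 -0.1  0.8] q [-0.068  0.014  1.876 -0.001  1.245 -0.297]
[[ 0.227  0.006  0.974]
 [-0.974 -0.001  0.227]
 [ 0.002 -1.     0.006]]
5 [0.541 0.079] xyz [-0.02, 0.04, 0.16] turn [-0.04, 0.64, 0.02]
0 [0.549 0.081] xyz [-0.03, 0.04, 0.33] turn [-0.04, 1.26, 0.01]
-2 [0.552 0.082] xyz [-0.03, 0.04, 0.4] turn [-0.04, 1.51, 0.01]
```

Request:
{"method": "move_arm", "body": {
  "gripper": [0,0,0,0,0,0],
  "xyz": [
    [-0.01,0,0.08],
    [-0.02,0,0.16],
    [-0.03,0,0.25],
    [-0.03,0,0.33],
    [-0.03,0,0.36],
    [-0.03,0,0.36]
  ],
  "turn": [
    [0,0.3,0],
    [0,0.6,0],
    [0,0.9,0],
    [0,1.25,0],
    [0,1.25,0],
    [0,1.25,0]
  ]
}}

```text
clock: 25.65
ee_pos: [0.5471, 0.0816, 0.1718]
tool_rot: [[0.056, -0.003, 0.998], [-0.998, -0.002, 0.056], [0.002, -1.0, -0.003]]
contact_force: [-13.1, -1.9, 7.3]
width: 0.0006
```

Firm stop at -13 N. I'll back off, rise clear and check.

Request:
{"method": "move_arm", "body": {
  "gripper": [0,0,0,0,0,0,0,0],
  "xyz": [
    [0,0,-0.3],
    [0,0,-0.8],
    [0,-1,-1],
    [0,-2,-1.2],
    [0,-3,-1.8],
    [0,-4,-2.6],
    [0,-4.5,-3],
    [0,-4.5,-3]
  ],
  "turn": [
    [0,0,0],
    [0,0,0],
    [0,0,0],
    [0,0,0],
    [0,0,0],
    [0,0,0],
    [0,0,0],
    [0,0,0]
  ]
}}

```text
clock: 26.65
ee_pos: [0.3982, 0.0735, 0.4]
tool_rot: [[0.056, 0.004, 0.998], [-0.998, -0.002, 0.056], [0.003, -1.0, 0.004]]
contact_force: [-0.0, 0.1, 0.0]
width: 0.0005
```

```bash
python3 -c "
from h import *
st(); ims=[]
for c in ['scene','top']:
    p=arm.camera(c)
    im=p['img'][130:310,150:390] if c=='scene' else p['img'][150:310,150:390]
    ims.append(cv2.resize(im,None,fx=1.75,fy=1.75,interpolation=2))
    for n in ['seat_full','tip_full','pivot_full','seat_empty','tip_empty','cutter','tub','shaker','honey_jar']:
        for d in arm.place_of(n,p)[:2]: print(c,n,round(d['conf'],2),np.array(d['xyz']),proj(p,d['xyz']).round())
cv2.imwrite('pics/fin.png',np.vstack(ims)[:,:,::-1])
"
```

```text
t 26.65 p [0.398 0.074 0.4  ] w 0.0005 F [-0.   0.1  0. ] q [-0.098 -0.454  1.858 -0.002  1.733 -0.154]
[[ 0.056  0.004  0.998]
 [-0.998 -0.002  0.056]
 [ 0.003 -1.     0.004]]
scene seat_full 0.68 [0.567 0.063 0.186] [290. 196.]
scene tip_full 0.62 [0.559 0.106 0.201] [280. 201.]
scene pivot_full 0.74 [ 0.578 -0.012  0.191] [307. 178.]
scene pivot_full 0.41 [0.758 0.281 0.001] [185. 251.]
scene seat_empty 0.75 [0.54  0.234 0.19 ] [246. 236.]
scene tip_empty 0.8 [0.489 0.224 0.201] [265. 242.]
scene cutter 0.76 [ 0.51  -0.129 -0.002] [349. 221.]
scene cutter 0.73 [0.704 0.146 0.008] [234. 233.]
scene tub 0.83 [0.393 0.047 0.   ] [342. 277.]
scene shaker 0.59 [ 0.412 -0.146 -0.002] [380. 235.]
scene honey_jar 0.83 [ 0.759  0.284 -0.002] [184. 252.]
top seat_full 0.68 [0.572 0.056 0.194] [302. 203.]
top tip_full 0.79 [0.564 0.105 0.205] [283. 206.]
top pivot_full 0.94 [ 0.572 -0.011  0.186] [329. 203.]
top pivot_full 0.42 [0.534 0.234 0.189] [232. 220.]
top seat_empty 0.5 [0.537 0.233 0.191] [232. 218.]
top tip_empty 0.56 [0.491 0.229 0.202] [234. 236.]
top cutter 0.92 [ 0.706  0.142 -0.003] [269. 174.]
top cutter 0.78 [0.538 0.235 0.09 ] [236. 224.]
top shaker 0.45 [ 0.411 -0.153  0.002] [371. 269.]
top honey_jar 0.9 [ 0.761  0.28  -0.005] [225. 159.]
top honey_jar 0.67 [ 0.572 -0.013  0.188] [329. 203.]
```

View pics/fin.png

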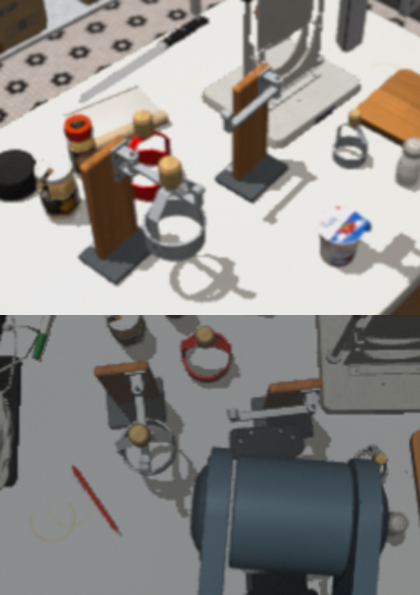

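The final view shows the cutter hanging by its bail on the near stand at (172,200). The far stand's hook is folded parallel to its board at (232–312,412) in the top half of the view. The bystanders have not moved and the arm is clear, so I'll hand in.

```bash
python3 -c "
from h import *
print(arm.hand_in())"
```

```text
the job is handed in; nothing more can be done
None
```

The job is done and handed in at about 27 s of the 72 s allowed. I swung the empty stand's hook out, moved the large steel cutter onto it by its bail, and then folded the emptied hook flat.

**Last checks**
- **Hook swung out:** it met its end stop, taking 15 N with no further motion.
- **Cutter:** it was located at (0.538, 0.235, 0.090) m, on the hook's seat. The scene view shows it hanging freely with the gripper clear.
- **Bystanders:** the shaker and honey jar read within a few mm of their starting places in both cameras. The tub does too, but only in the scene camera because the arm hid it from the top one.
- **Gripper:** it was touching nothing, at about 0 N.

**Checks that disagreed**
- **Folded hook:** its points give a direction of about 5°, while I had estimated the stand's yaw at about 3°. That is within the detector's noise. It stopped hard at 13 N, where friction alone would give about 1 N, and it looks parallel to the board from above, so I take it as fully flat.
- **Cutter in the scene camera:** the detector did not report the hung cutter in its top two results there, only the two look-alikes. I could see it hanging in that picture myself.

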